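Fit the hand lever on the bead press

ROBOT

A 6-joint arm with a two-finger parallel gripper is mounted at the origin on the work surface; the furniture and walls round the work are solid. World frame = base frame: x ahead of the robot, y to its left, z up, the work surface at z = 0. Lengths are in m, angles in rad, forces in N, time in s.
With the tool pointing down it reaches from about 0.35 to 0.8 m from the base axis. Payload 7.3 kg.
Tool frame: the origin (TCP) lies midway between the tips of the shut fingers; the grasp point (between the pads) lies r.hold_point_z behind it (r.hold_point_z is the distance from the TCP to the grasp point, in m); x points along the fingers, z is the direction in which the jaws open and shut, and the axes are right-handed (so a half turn about x gives the same grasp; the last joint's range is limited). The gripper opens to 85 mm and grips with 20 to 120 N. Pads are 22 mm wide; open, the fingers measure 114 mm over their backs; the gripper's body (76 mm by 85 mm) begins 54 mm behind the grasp point. The pads swing forward as they close: fully open they stand 13 mm farther back than shut.
Start: joints at [1.1, 0.342, 1.524, -0, 1.275, -0.146], TCP at [0.168, 0.498, 0.231] pointing down, gripper open.
Joint ranges: [-2.53, 2.53], [-0.77, 2.02], [0.04, 2.7], [-1, 4.14], [0.28, 2.66], [-3.11, 3.11]. Speed limits (rad/s): [2.57, 2.57, 3.14, 3.14, 3.14, 3.14].

INTERFACE

Orientations are given as a unit quaternion [w, x, y, z].
In Python, from plant import r gives the robot as it stands.
- The arm moves only by the shell command python3 -m handwheel 'ROWS'. ROWS is JSON, a list of rows, each a list of 3 entries, a list of its own where there are three numbers: the shift along the tool's x, y, z in cm, then the turn about the tool's x in degrees, then the closure, from 0 (fully open) to 1 (shut). In form: [[[x, y, z], roll, gripper], ...]. A call has 1 to 8 rows; each row shifts and turns the commanded pose from where the row before left it, along the tool's axes as they then stand; what a row does not reach is not made up. A row lasts 1/8 s, in which the tool goes at most 62.5 mm and 10.7 degrees, less where a joint would pass 70% of its speed; a pose out of reach is approached as far as the arm can. A call is refused whole if a number of a shift passes 6.25 or a number of a turn 10.7, either way. A call with a gripper value outside its range is refused whole. The fingers move at their own pace and stop on an object; the grip force is fixed at half the most. Time passes only in rows, so rows that do not move let the fingers close. It gives the time, the measured TCP pose, the force and the opening at its end, in the units of the state.
- r.get_state(): the state, without advancing time (a new reading comes with each control period).
- r.grab_frame(name): name is "side" or "top"; returns (picture, depth): 384x512x3 uint8, blue, green, red; 384x512 float32, m along the optical axis (not along the pixel's ray), 0 where there is no reading.
- r.calibration(name): a dict with "mtx" (3x3 intrinsics, pixels), "view" (4x4, takes a point from world to camera coordinates). Camera axes: x right, y down, z forward; pixel columns grow to the right and rows downward; lengths in m; the calibration is good to about 2 mm. A picture is of the moment at which its call begins. calibration takes no time and is no camera call.
- r.close_job(): hands the job in, once; it reports no verdict.
The state is a dict: "clock": time; "joint_positions": joint angles; "joint_vel": joint speeds; "tau": joint torques, N m; "position": TCP position; "tool_rot": TCP orientation; "ft_force": force on the tool from outside, world axes, zero at the start; "ft_torque": the same for the moment, N m; "finger_gap": finger opening in m.
Only numpy, scipy, OpenCV 4.12 (cv2) and the standard library are available. Lean on these libraries where they do the work, as an engineer would, in place of code of your own. Each camera call takes 0.05 s, during which the arm holds its last target.

TASK

The little bead press has lost its hand lever. Take the lever whose bore has two slots, turn it so that the slots match the two splines of the press's upright spindle, and thread it down until it sits flat and fully home on the spindle's collar, then let go. Leave the similar lever with the plain round bore where it lies.

Things in the scene. Friction and masses are not known exactly. Their poses are not given: they have to be found in the camera images.
- slotted_lever: Sizes in mm. Dark steel lever lying flat, 0.3 kg. Hub 78 (x) x 58 x 20 thick; through bore: 30 round hole with two opposite slots, 52 tip to tip along x, 18 wide. Bar 22 wide, 18 high, runs along +x to a 30 round end with upright black knob (top z = 41) at x = 125. Origin: bore axis, underside; z up. Pinch the bar across its width, free from x = 45 to 105; the bar is hollow and light, the hub heavy: balances at x = 25.
- plain_lever: The other lever, to be left alone: same material, hub and bar, but a plain round 30 mm bore without slots, and 20 mm shorter (knob at x = 105 mm). Origin on the bore's axis in the underside, x towards the knob. Which of the two levers lies where changes.
- spindle_seat (a point): On the axis of the press's upright spindle, in the flat top of its 84 mm collar, 135 mm above the table; x along the splines, z up. Above it: splined end 38 mm high, core 22 mm round, two opposite splines 42 mm tip to tip along x, 9 mm thick; top 16 mm taper to 26 x 3 mm. The lever goes on either way round (its x along +x or -x). The spindle turns only stiffly, 0.25 N m.
- press: Small hand screw press, bolted down, without lever. Grey base 76 (x) x 140 (y) mm, two steel columns, grey crosshead 46 x 140 mm on top with nuts reaching z = 125 mm; only the spindle's collar and splined end stand higher. Origin: on the spindle's axis at table height; z up.
Not all that is in view belongs to the job. What is shaped like the press but purple is not meant.

How it is judged:
At the end, for the whole second after the job is handed in: The slotted lever is on the spindle, underside on the collar (within 6 mm), bore within 10 mm of the axis, slots along the splines (within 17 degrees, either way round), level within 7 degrees, at rest, released; the plain lever is within 40 mm of where it lay and was never lifted (horizontal distance between slotted_lever and spindle_seat below 0.01 m and z of slotted_lever in the frame of spindle_seat between -0.006 and 0.006 m and angle between the x axis of slotted_lever and the x axis of spindle_seat, either way round below 0.3 rad and angle between slotted_lever's own z axis and vertical below 0.12 rad and linear speed of slotted_lever below 0.03 m/s and distance of plain_lever from where it was at the start of the episode below 0.04 m); the robot touches nothing.
It fails at once if the plain-bored lever is lifted off the table (height (world z) of plain_lever above 0.04 m).
It also fails if it takes over 38 s, if anything falls off the work surface, if the arm or the gripper's body presses on something with over 40 N, if the wrist force passes 120 N, or if a joint passes its speed limit or range.

## Working session

There is one attempt and no reset: what is moved stays moved. The work goes in short steps, Python scripts to look and compute and a shell command to move; the robot and the scene stay as the last step left them, time stands still between calls to the robot, and variables do not carry over. Pictures are saved under pics/ and viewed, and the job is handed in when it is done.

```bash
mkdir -p pics; ls; python3 - <<'E'
from plant import r
import cv2,numpy as np
s=r.get_state();print(s, r.hold_point_z)
for n in("side","top"):
    p,d=r.grab_frame(n);cv2.imwrite(f"pics/{n}0.png",p);np.savez(f"{n}0.npz",p=p,d=d)
    print(n,r.calibration(n))
E
```

```text
pics
{'clock': 0.0, 'joint_positions': array([ 1.09997217e+00,  3.42716517e-01,  1.52499153e+00, -4.83540302e-06,
        1.27537155e+00, -1.45998938e-01]), 'joint_vel': array([ 0.00191917,  0.00070692, -0.00042839,  0.0004552 , -0.00153079,
        0.00168747]), 'tau': array([-2.49500838e-03, -4.33676183e+01, -2.46001142e+01, -4.94597116e-04,
        8.04505718e-03,  3.87460986e-06]), 'position': array([0.16735542, 0.49720991, 0.23063806]), 'tool_rot': array([ 0.57380305, -0.41281335,  0.57473562,  0.41232773]), 'ft_force': array([-0.09906509, -0.45210367,  0.11178755]), 'ft_torque': array([-0.01730437,  0.02480344, -0.0409152 ]), 'finger_gap': 0.0858989796867028} 0.0187
side {'mtx': array([[383.86334698,   0.        , 260.29041058],
       [  0.        , 383.86334698, 185.27521639],
       [  0.        ,   0.        ,   1.        ]]), 'view': array([[-0.83828602,  0.54509732, -0.01206037,  0.25033587],
       [ 0.45108419,  0.680942  , -0.57692378, -0.16535074],
       [-0.3062672 , -0.48906738, -0.81670895,  1.10601452],
       [ 0.        ,  0.        ,  0.        ,  1.        ]])}
top {'mtx': array([[460.61011624,   0.        , 259.05680812],
       [  0.        , 460.61011624, 190.3590846 ],
       [  0.        ,   0.        ,   1.        ]]), 'view': array([[ 0.02540509, -0.99956312,  0.01510467,  0.08377917],
       [-0.99423963, -0.02683782, -0.10376551,  0.36803723],
       [ 0.10412555, -0.01238149, -0.99448709,  1.18680597],
       [ 0.        ,  0.        ,  0.        ,  1.        ]])}
```

View pics/top0.png

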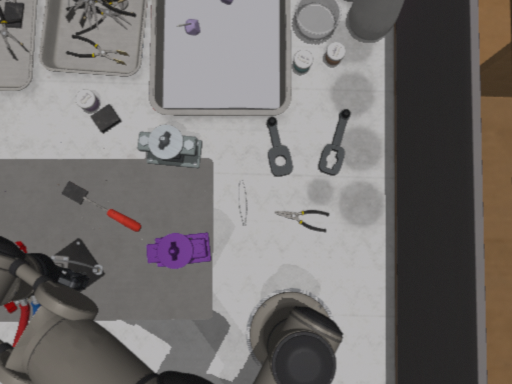

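View pics/side0.png

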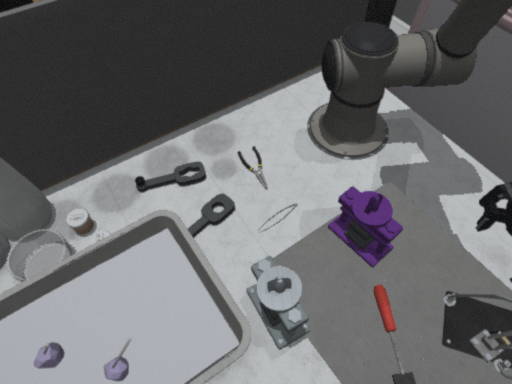

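Top view: the slotted lever is the right one (bore about 332,158, knob 346,114) and the plain one is at 280,160. The grey press is at about 168,143, and the purple decoy at 175,250. I'll zoom in next.

```bash
python3 - <<'E'
import cv2,numpy as np
t=np.load("top0.npz")["p"];s=np.load("side0.npz")["p"]
a=cv2.resize(t[95:185,310:370],None,fx=6,fy=6,interpolation=cv2.INTER_CUBIC)
b=cv2.resize(t[110:185,125:215],None,fx=4,fy=4,interpolation=cv2.INTER_CUBIC)
c=cv2.resize(s[250:350,235:325],None,fx=4,fy=4,interpolation=cv2.INTER_CUBIC)
A=np.zeros((540,780,3),np.uint8);A[:,:360]=a;A[:300,370:730]=b
cv2.imwrite("pics/z1.png",A)
d=cv2.resize(s[150:205,125:215],None,fx=4,fy=4,interpolation=cv2.INTER_CUBIC)
B=np.zeros((410,740,3),np.uint8);B[:400,:360]=c;B[:220,370:730]=d
cv2.imwrite("pics/z2.png",B)
E
```

```text
(no output)
```

View pics/z1.png

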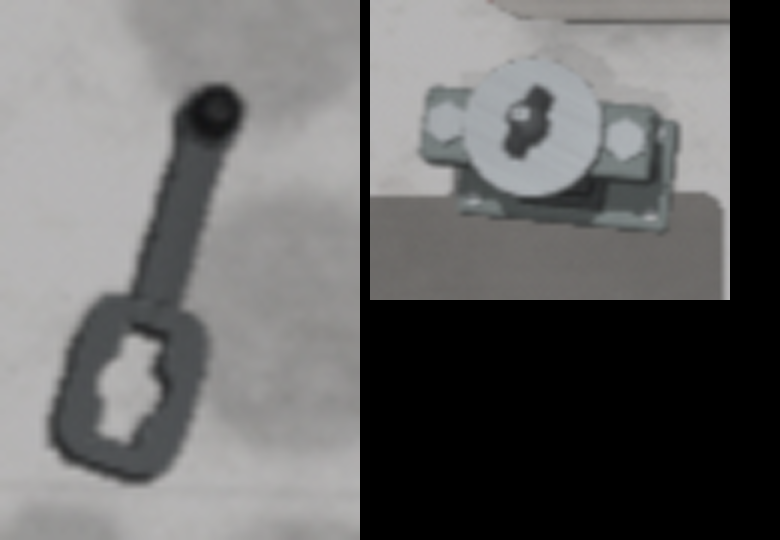

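View pics/z2.png

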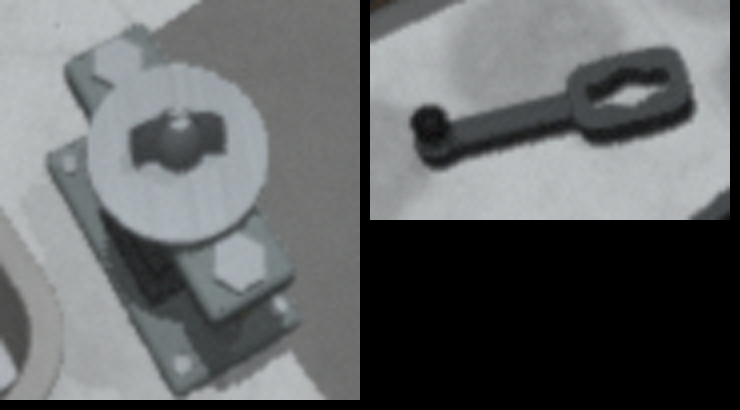

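```bash
cat > h.py <<'E'
import numpy as np,cv2
from plant import r
def ray(n,uv,z):
    c=r.calibration(n);K=c["mtx"];V=c["view"];R=V[:3,:3];t=V[:3,3]
    uv=np.atleast_2d(uv).astype(float)
    d=np.c_[uv,np.ones(len(uv))]@np.linalg.inv(K).T@R; o=-R.T@t
    return o+d*((z-o[2])/d[:,2])[:,None]
def cloud(n,D):
    c=r.calibration(n);K=c["mtx"];V=c["view"];R=V[:3,:3];t=V[:3,3]
    h,w=D.shape;u,v=np.meshgrid(np.arange(w),np.arange(h))
    P=np.stack([(u-K[0,2])/K[0,0]*D,(v-K[1,2])/K[1,1]*D,D],-1)
    return (P-t)@R
def proj(n,X):
    c=r.calibration(n);K=c["mtx"];V=c["view"]
    q=(np.atleast_2d(X)@V[:3,:3].T+V[:3,3])@K.T
    return q[:,:2]/q[:,2:]
E
python3 - <<'E'
from h import *
ims={n:np.load(n+"0.npz") for n in("top","side")}
# collar
for n,c,rad in(("top",(168,142),22),("side",(279,289),28)):
    p=ims[n]["p"];D=ims[n]["d"];W=cloud(n,D)
    hsv=cv2.cvtColor(p,cv2.COLOR_BGR2HSV)
    v,u=np.mgrid[:384,:512]
    near=np.hypot(u-c[0],v-c[1])<rad
    m=(near&(abs(W[...,2]-.135)<.006)&(D>0)&(hsv[...,2]>120)).astype(np.uint8)
    print(n,m.sum(),np.median(W[m>0],0))
    cs,_=cv2.findContours(m,cv2.RETR_EXTERNAL,cv2.CHAIN_APPROX_NONE)
    k=max(cs,key=cv2.contourArea);k=cv2.convexHull(k);e=cv2.fitEllipse(k);print(e)
    x=ray(n,[e[0]],.135)[0];print("collar",x)
    # boundary circle fit in world
    b=ray(n,k[:,0],.135)[:,:2]
    (cx,cy),R=cv2.minEnclosingCircle(b.astype(np.float32)*1000);print("circ",cx,cy,R)
    g=near&(W[...,2]>.140)&(W[...,2]<.18)&(np.hypot(W[...,0]-x[0],W[...,1]-x[1])<.028)
    P=W[g][:,:2]; C=np.cov(P.T);ev,E=np.linalg.eigh(C);print("spl",g.sum(),P.mean(0),np.degrees(np.arctan2(E[1,1],E[0,1])),np.sqrt(ev))
    # dark mask
    dk=near&(np.hypot(*(ray(n,np.c_[u.ravel(),v.ravel()],.135)[:,:2]-x[:2]).T).reshape(384,512)<.030)&(hsv[...,2]<120)
    for zz in(.135,.15):
        P=ray(n,np.c_[u[dk],v[dk]],zz)[:,:2];ev,E=np.linalg.eigh(np.cov(P.T));print("dk",zz,dk.sum(),P.mean(0),np.degrees(np.arctan2(E[1,1],E[0,1])),np.sqrt(ev))
# lever
p=ims["top"]["p"];hsv=cv2.cvtColor(p,cv2.COLOR_BGR2HSV)
m=np.zeros((384,512),np.uint8);m[100:185,312:365]=(hsv[100:185,312:365,2]<105)
cs,h=cv2.findContours(m,cv2.RETR_CCOMP,cv2.CHAIN_APPROX_NONE)
for k,hh in zip(cs,h[0]):
    A=cv2.contourArea(k)
    if A<15: continue
    M=cv2.moments(k);c=[M['m10']/M['m00'],M['m01']/M['m00']]
    print("cont",A,c,"hole" if hh[3]>=0 else "outer",ray("top",[c],.01)[0],cv2.minAreaRect(k))
    if hh[3]>=0:
        P=ray("top",k[:,0],.01)[:,:2]; print("hole rect",cv2.minAreaRect((P*1000).astype(np.float32)))
# bar width scan: bar pixels top surface
W=cloud("top",ims["top"]["d"])
b=m.astype(bool)
X=W[b];sel=(X[:,2]<.03)
print("knob ray z=.041",ray("top",[[345.7,113.7]],.041))
# bar axis with PCA in rows 118..143
v,u=np.nonzero(m);s=(v>120)&(v<143)
P=ray("top",np.c_[u[s],v[s]],.014)[:,:2];ev,E=np.linalg.eigh(np.cov(P.T));print("bar",P.mean(0),np.degrees(np.arctan2(E[1,1],E[0,1])))
s=(v>145)
P=ray("top",np.c_[u[s],v[s]],.016)[:,:2];print("hub rect",cv2.minAreaRect((P*1000).astype(np.float32)))
E
```

```text
top 786 [0.46307505 0.31782311 0.13615684]
((165.6570587158203, 141.4645538330078), (33.79338073730469, 35.25332260131836), 73.80211639404297)
collar [0.46455547 0.32019477 0.135     ]
circ 464.8232421875 319.51544189453125 42.18948745727539
spl 149 [0.46306942 0.31786958] 156.74782536370228 [0.00512028 0.01201379]
dk 0.135 128 [0.46691094 0.32329103] 158.13147162588564 [0.0056208  0.01212594]
dk 0.15 128 [0.46376871 0.32031128] 158.13147162588567 [0.00554289 0.01195787]
side 1289 [0.46858544 0.32612786 0.13493221]
((278.80780029296875, 287.987548828125), (43.862815856933594, 45.96266174316406), 101.79951477050781)
collar [0.46595914 0.32188044 0.135     ]
circ 465.4181213378906 321.0706481933594 41.807796478271484
spl 272 [0.4673969  0.32389146] 154.44775989761618 [0.00381196 0.01112926]
dk 0.135 274 [0.46253676 0.31718392] 156.05824118513084 [0.00668385 0.01219151]
dk 0.15 274 [0.46610169 0.32161942] 156.05824118513078 [0.00653552 0.01192095]
cont 865.5 [334.1840939726555, 148.2959753514346] outer [ 0.48478746 -0.10419352  0.01      ] ((336.0, 141.0), (22.252408981323242, 67.58139038085938), 15.945395469665527)
cont 167.0 [330.86127744510975, 159.374251497006] hole [ 0.45461398 -0.09558665  0.01      ] ((331.0, 159.5), (12.0, 19.0), 0.0)
hole rect ((454.3705139160156, -95.9529800415039), (51.45711898803711, 32.01533126831055), 0.44718652963638306)
knob ray z=.041 [[ 0.5714152  -0.12820602  0.041     ]]
bar [ 0.52963019 -0.11604056] 162.2023717017341
hub rect ((454.2136535644531, -94.5908432006836), (58.92784118652344, 80.23135375976562), 75.4519271850586)
```

```bash
cat >> h.py <<'E'
from scipy.spatial.transform import Rotation as Ro
def plan(target,jaw_deg):
    s=r.get_state();q=s["tool_rot"];R=Ro.from_quat(q[[1,2,3,0]]).as_matrix()
    print("t",s["clock"],"pos",s["position"].round(4),"gap",round(s["finger_gap"],4),"F",s["ft_force"].round(1),"x",R[:,0].round(3),"j",s["joint_positions"].round(2))
    j=np.degrees(np.arctan2(R[1,2],R[0,2]));print("jaw now",j.round(2))
    d=(jaw_deg-j+90)%180-90; print("roll needed (world ccw d; tool roll = -d):",-d)
    R2=Ro.from_rotvec([0,0,np.radians(d)]).as_matrix()@R
    dv=np.array(target)-s["position"]
    print("shift cm before roll",(R.T@dv*100).round(2),"after roll",(R2.T@dv*100).round(2))
E
python3 -c "
from h import *
plan([.5103,-.1115,.12],74)"
```

```text
t 0.1 pos [0.1674 0.4972 0.2307] gap 0.0854 F [ 0.7 -0.2 -0.2] x [-0.001 -0.001 -1.   ] j [ 1.1   0.34  1.52  0.    1.28 -0.15]
jaw now 71.39
roll needed (world ccw d; tool roll = -d): -2.609744222589711
shift cm before roll [ 11.12 -51.93 -46.73] after roll [ 11.13 -49.75 -49.05]
```

```bash
python3 -m handwheel '[[[0,0,0],-2.6,0],[[0,-4,-4],0,0],[[0,-4,-4],0,0],[[0,-4,-4],0,0],[[0,-4,-4],0,0],[[0,-4,-4],0,0],[[0,-4,-4],0,0],[[0,-4,-4],0,0]]'; python3 -c "
from h import *
plan([.5103,-.1115,.12],74)"
```

```text
clock: 1.1
position: [0.3599, 0.1495, 0.2313]
tool_rot: [0.565, -0.425, 0.565, 0.426]
ft_force: [0.4, -1.0, -0.1]
finger_gap: 0.0854
t 1.1 pos [0.3599 0.1495 0.2313] gap 0.0854 F [ 0.4 -1.  -0.1] x [ 0.  0. -1.] j [ 0.2   0.09  1.85  0.    1.2  -1.1 ]
jaw now 73.99
roll needed (world ccw d; tool roll = -d): -0.007918274792956481
shift cm before roll [ 11.12 -21.65 -20.94] after roll [ 11.12 -21.65 -20.95]
```

```bash
python3 -m handwheel '[[[0,-4,-4],0,0],[[0,-4,-4],0,0],[[0,-4,-4],0,0],[[2.6,-4,-4],0,0],[[3,-3.5,-3],0,0],[[3,0,0],0,0],[[0,0,0],0,0],[[0,0,0],0,0]]'; python3 - <<'E'
from h import *
plan([.5103,-.1115,.004],74)
for n in("top","side"):
    p,d=r.grab_frame(n);cv2.imwrite(f"pics/{n}1.png",p)
    np.savez(n+"1.npz",p=p,d=d)
E
```

```text
clock: 2.1
position: [0.4948, -0.0849, 0.1462]
tool_rot: [0.565, -0.426, 0.564, 0.425]
ft_force: [0.1, 0.6, 0.6]
finger_gap: 0.0853
t 2.1 pos [ 0.4948 -0.0849  0.1462] gap 0.0853 F [0.1 0.6 0.6] x [ 0.001 -0.    -1.   ] j [-0.32  0.39  1.71  0.    1.04 -1.61]
jaw now 74.03
roll needed (world ccw d; tool roll = -d): 0.025308139001040786
shift cm before roll [14.22 -2.21 -2.13] after roll [14.22 -2.21 -2.13]
```

View pics/side1.png

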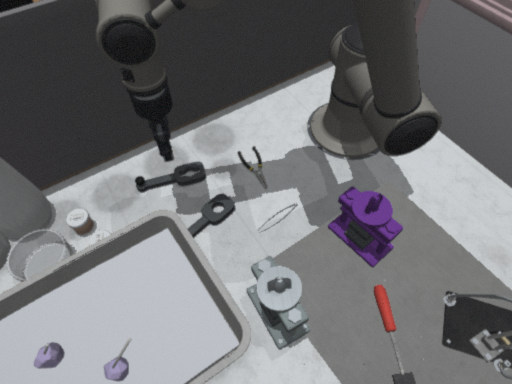

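The side view shows the fingers hanging beside the lever bar, which is about (170,180). I'll cross-check the lever pose in this view.

```bash
python3 - <<'E'
from h import *
p=np.load("side0.npz")["p"];hsv=cv2.cvtColor(p,cv2.COLOR_BGR2HSV)
m=np.zeros((384,512),np.uint8);m[155:198,130:212]=(hsv[155:198,130:212,2]<105)
cs,h=cv2.findContours(m,cv2.RETR_CCOMP,cv2.CHAIN_APPROX_NONE)
for k,hh in zip(cs,h[0]):
    A=cv2.contourArea(k)
    if A<15: continue
    M=cv2.moments(k);c=[M['m10']/M['m00'],M['m01']/M['m00']]
    print(A,c,"hole" if hh[3]>=0 else "outer",ray("side",[c],.01)[0])
# model landmarks projected
for x0,y0,a in((.4548,-.0955,-16),):
    ca,sa=np.cos(np.radians(a)),np.sin(np.radians(a))
    L=lambda x,y,z:[x0+ca*x-sa*y,y0+sa*x+ca*y,z]
    pts=[L(.125,0,.041)]+[L(x,y,.018) for x in(.045,.105) for y in(-.011,.011)]+[L(sx*.039,sy*.029,.02) for sx in(1,-1) for sy in(1,-1)]+[L(sx*.026,sy*.009,.02) for sx in(1,-1) for sy in(1,-1)]
    for n in("top","side"):
        I=np.load(n+"0.npz")["p"];q=proj(n,pts);c=q.mean(0).astype(int)
        o=c-40;im=cv2.resize(I[o[1]:o[1]+80,o[0]:o[0]+80],None,fx=5,fy=5)
        for w in q: cv2.circle(im,tuple(((w-o+.5)*5).astype(int).tolist()),2,(0,0,255),-1)
        globals()[n]=im
cv2.imwrite("pics/chk.png",np.hstack([top,side]))
E
```

```text
956.5 [174.544519951211, 177.1463669628855] outer [ 0.49475097 -0.10750916  0.01      ]
62.0 [189.93548387096774, 173.48387096774192] hole [ 0.45582986 -0.09600643  0.01      ]
```

View pics/chk.png

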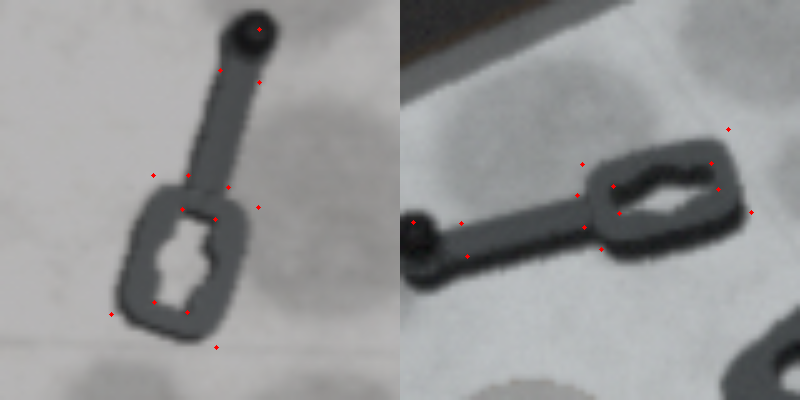

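The overlay agrees to about 1 px; the lever is perhaps 1–2 mm further towards +y. Descending now.

```bash
python3 -m handwheel '[[[0,-2.1,-2],0,0],[[4,0,0],0,0],[[4,0,0],0,0],[[3,0,0],0,0],[[0,0,0],0,0],[[0,0,0],0,0]]'; python3 - <<'E'
from h import *
plan([.5103,-.110,.004],74)
for n in("top","side"):
    p,d=r.grab_frame(n);cv2.imwrite(f"pics/{n}2.png",p)
    np.savez(n+"2.npz",p=p,d=d)
q=cv2.resize(p[100:220,100:230],None,fx=5,fy=5);cv2.imwrite("pics/s2z.png",q)
E
```

```text
clock: 2.95
position: [0.5103, -0.1103, 0.037]
tool_rot: [0.565, -0.426, 0.564, 0.425]
ft_force: [0.5, 0.3, 0.3]
finger_gap: 0.0854
t 2.95 pos [ 0.5103 -0.1103  0.037 ] gap 0.0854 F [0.5 0.3 0.3] x [ 0.003 -0.001 -1.   ] j [-0.36  0.57  1.77  0.    0.8  -1.65]
jaw now 74.02
roll needed (world ccw d; tool roll = -d): 0.020018911599862577
shift cm before roll [3.3  0.02 0.03] after roll [3.3  0.02 0.03]
```

View pics/s2z.png

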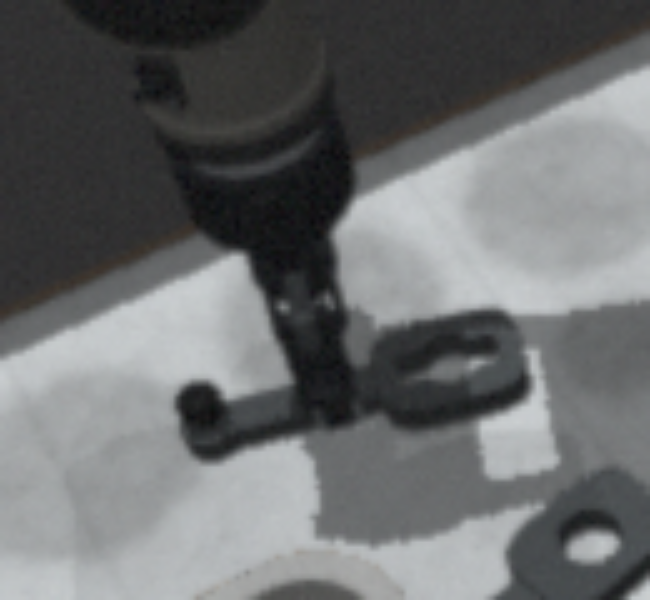

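The fingers straddle the bar next to the hub. Going down and closing.

```bash
python3 -m handwheel '[[[2,0,0],0,0],[[1.3,0,0],0,0],[[0,0,0],0,0],[[0,0,0],0,1],[[0,0,0],0,1],[[0,0,0],0,1],[[0,0,0],0,1],[[0,0,0],0,1]]';python3 -m handwheel '[[[0,0,0],0,1],[[0,0,0],0,1]]'
```

```text
clock: 4.05
position: [0.5095, -0.1104, 0.0029]
tool_rot: [0.565, -0.426, 0.565, 0.425]
ft_force: [-0.2, -0.4, 6.3]
finger_gap: 0.0201
clock: 4.3
position: [0.5095, -0.1104, 0.0029]
tool_rot: [0.565, -0.426, 0.565, 0.425]
ft_force: [-0.7, -0.0, 5.7]
finger_gap: 0.0205
```

Gripped, with a gap of about 20 mm. Lifting now, clear above 173 mm.

```bash
python3 -m handwheel '[[[-2,0,0],0,1],[[-4,0,0],0,1],[[-5,0,0],0,1],[[-5,0,0],0,1],[[-4,0,0],0,1],[[-3,0,0],0,1],[[0,0,0],0,1],[[0,0,0],0,1]]'; python3 - <<'E'
from h import *
plan([.5103,-.110,.234],66)
for n in("top","side"):
    p,d=r.grab_frame(n);cv2.imwrite(f"pics/{n}3.png",p)
    np.savez(n+"3.npz",p=p,d=d)
E
```

```text
clock: 5.3
position: [0.5083, -0.1099, 0.2305]
tool_rot: [0.564, -0.425, 0.565, 0.426]
ft_force: [1.0, 0.7, -3.1]
finger_gap: 0.0207
t 5.3 pos [ 0.5083 -0.1099  0.2305] gap 0.0207 F [ 1.   0.7 -3.1] x [-0.003  0.001 -1.   ] j [-0.36  0.34  1.54  0.    1.27 -1.65]
jaw now 73.99
roll needed (world ccw d; tool roll = -d): 7.989180589817295
shift cm before roll [-0.35 -0.19  0.04] after roll [-0.35 -0.19  0.07]
```

View pics/side3.png

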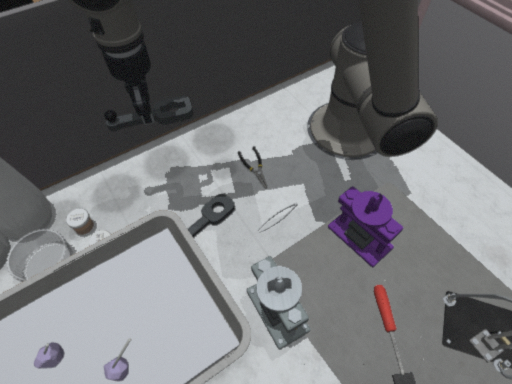

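View pics/top3.png

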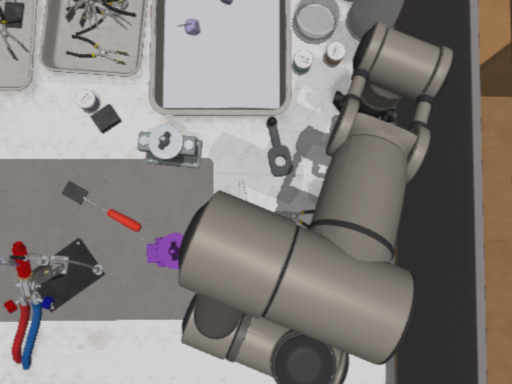

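The lever is held level (side view, hub about 175,107) and the plain lever hasn't moved. Rolling and carrying it over.

```bash
python3 -m handwheel '[[[0,0,0],8,1]]'; python3 - <<'E'
from h import *
plan([.517,.297,.231],66)
E
```

```text
clock: 5.52
position: [0.5085, -0.11, 0.2306]
tool_rot: [0.593, -0.383, 0.594, 0.385]
ft_force: [0.2, 0.0, -2.9]
finger_gap: 0.0207
t 5.525 pos [ 0.5085 -0.11    0.2306] gap 0.0207 F [ 0.2  0.  -2.9] x [-0.003  0.001 -1.   ] j [-0.36  0.34  1.54  0.    1.27 -1.51]
jaw now 65.81
roll needed (world ccw d; tool roll = -d): -0.18935117809408553
shift cm before roll [1.000e-02 1.591e+01 3.747e+01] after roll [1.000e-02 1.578e+01 3.753e+01]
```

```bash
python3 -m handwheel '[[[0,1,2.5],0,1],[[0,2,4.7],0,1],[[0,2,4.7],0,1],[[0,2,4.7],0,1],[[0,2,4.7],0,1],[[0,2,4.7],0,1],[[0,2,4.7],0,1],[[0,1.6,3.8],0,1]]';python3 -m handwheel '[[[0,1,2.5],0,1],[[0,0,0],0,1],[[0,0,0],0,1]]'; python3 - <<'E'
from h import *
plan([.517,.297,.231],66)
for n in("top","side"):
    p,d=r.grab_frame(n);cv2.imwrite(f"pics/{n}4.png",p)
    np.savez(n+"4.npz",p=p,d=d)
E
```

```text
clock: 6.52
position: [0.5154, 0.2662, 0.2305]
tool_rot: [0.592, -0.385, 0.594, 0.386]
ft_force: [0.3, -0.4, -2.8]
finger_gap: 0.0202
clock: 6.9
position: [0.5168, 0.2906, 0.2311]
tool_rot: [0.592, -0.385, 0.594, 0.385]
ft_force: [0.2, 0.1, -2.3]
finger_gap: 0.0206
t 6.9 pos [0.5168 0.2906 0.2311] gap 0.0206 F [ 0.2  0.1 -2.3] x [-0.002 -0.001 -1.   ] j [ 0.38  0.47  1.33 -0.    1.35 -0.77]
jaw now 65.99
roll needed (world ccw d; tool roll = -d): -0.009588307369313043
shift cm before roll [0.01 0.25 0.6 ] after roll [0.01 0.25 0.6 ]
```

View pics/side4.png

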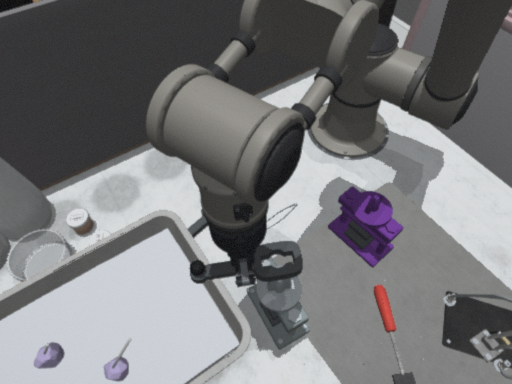

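View pics/top4.png

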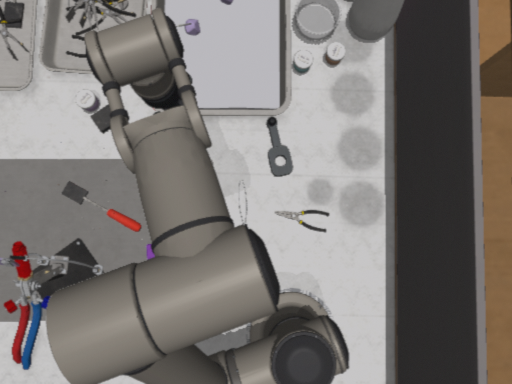

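```bash
python3 -m handwheel '[[[0,0.25,0.6],0,1],[[0,0,0],0,1],[[0,0,0],0,1]]'; cat > ov.py <<'E'
from h import *
import sys
def overlay(tag,x0,y0,a,zu):
    n="side";p,d=r.grab_frame(n);np.savez(f"{n}{tag}.npz",p=p,d=d)
    ca,sa=np.cos(np.radians(a)),np.sin(np.radians(a))
    L=lambda x,y,z:[x0+ca*x-sa*y,y0+sa*x+ca*y,z+zu]
    g=[L(sx*.026,sy*.009,.02) for sx in(1,-1) for sy in(1,-1)]+[L(0,sy*.015,.02) for sy in(1,-1)]+[L(.125,0,.041)]
    g+=[L(sx*.039,sy*.019,.02) for sx in(1,-1) for sy in(1,-1)]+[L(sx*.029,sy*.029,.02) for sx in(1,-1) for sy in(1,-1)]
    q=proj(n,g);o=np.array([180,210]);im=cv2.resize(p[210:330,180:330],None,fx=5,fy=5,interpolation=cv2.INTER_CUBIC)
    for w in q: cv2.circle(im,tuple(((w-o+.5)*5).astype(int).tolist()),2,(0,0,255),-1)
    cv2.imwrite(f"pics/ov{tag}.png",im)
    s=r.get_state();print(s["position"].round(4),s["ft_force"].round(1))
E
python3 - <<'E'
from ov import *
plan([.517,.297,.231],66)
overlay("5",.465,.3202,-24,.2282)
E
```

```text
clock: 7.38
position: [0.5174, 0.2976, 0.2324]
tool_rot: [0.593, -0.385, 0.593, 0.385]
ft_force: [0.3, 0.4, -2.7]
finger_gap: 0.0206
t 7.375 pos [0.5174 0.2976 0.2324] gap 0.0206 F [ 0.3  0.4 -2.7] x [ 0.  0. -1.] j [ 0.39  0.47  1.31 -0.    1.35 -0.76]
jaw now 65.98
roll needed (world ccw d; tool roll = -d): -0.015318878536405123
shift cm before roll [ 0.14  0.01 -0.07] after roll [ 0.14  0.01 -0.07]
[0.5174 0.2976 0.2324] [ 0.3 -0.6 -2.3]
```

View pics/ov5.png

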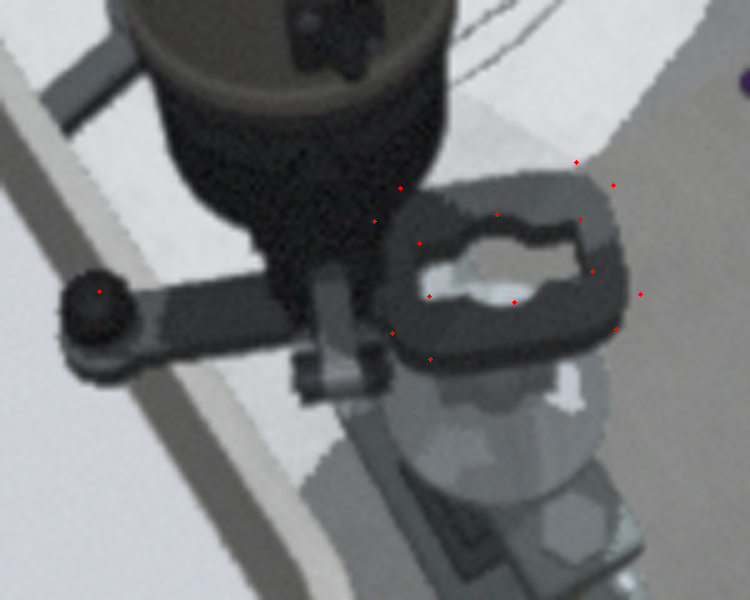

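```bash
cat > me.py <<'E'
from h import *
def meas(tag,zt,off=(180,210),thr=95):
    D=np.load(f"side{tag}.npz");p,d=D["p"],D["d"];W=cloud("side",d)
    g=p.max(2); 
    # hub top points
    sel=(abs(W[...,2]-zt)<.012)&(np.hypot(W[...,0]-.465,W[...,1]-.32)<.042)&(g<110)&(d>0)
    P=W[sel];A=np.c_[P[:,:2]-[.465,.32],np.ones(len(P))];c,*_=np.linalg.lstsq(A,P[:,2],rcond=None)
    for _ in range(3):
        e=abs(A@c-P[:,2])<.004;c,*_=np.linalg.lstsq(A[e],P[e,2],rcond=None)
    print("hub plane n",len(P),e.sum(),"slopes",c[:2].round(3),"z",c[2].round(4))
    z=c[2]
    sm=(sel&(abs(W[...,2]-z)<.006)).astype(np.uint8)
    sm=cv2.morphologyEx(sm,cv2.MORPH_CLOSE,np.ones((3,3),np.uint8))
    cs,h=cv2.findContours(sm,cv2.RETR_CCOMP,cv2.CHAIN_APPROX_NONE)
    for k,hh in zip(cs,h[0]):
        if cv2.contourArea(k)<40: continue
        Q=(ray("side",k[:,0],z)[:,:2]*1000).astype(np.float32)
        print("hole" if hh[3]>=0 else "outer",cv2.contourArea(k),cv2.minAreaRect(Q),Q.min(0),Q.max(0))
    cv2.imwrite(f"pics/m{tag}.png",cv2.resize(sm[210:330,180:330]*255,None,fx=4,fy=4))
E
python3 -c "
from me import *
meas('5',.2495)"
```

```text
hub plane n 1269 1128 slopes [ 0.002 -0.004] z 0.2491
outer 1487.5 ((468.3071594238281, 321.62518310546875), (58.787139892578125, 78.4847412109375), 66.5058822631836) [426.25528 287.33932] [507.14044 357.5317 ]
hole 418.5 ((467.95745849609375, 321.4825134277344), (28.584117889404297, 52.085304260253906), 56.64247512817383) [441.4239  304.66965] [494.84702 338.28363]
```

View pics/m5.png

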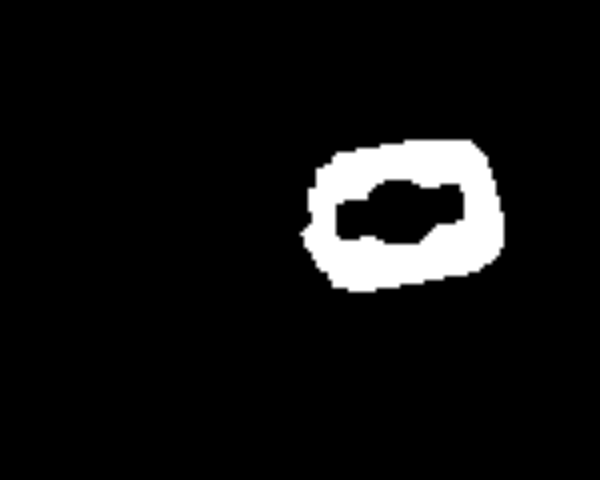

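Depth shows the hub level with its top at z = 0.249, axis −23.5°, and its centre 2.5 mm too far in +x. I'll correct that and go down to just above the spindle tip.

```bash
python3 -m handwheel '[[[0,0.2,-0.1],0,1],[[2,0,0],0,1],[[2,0,0],0,1],[[1,0,0],0,1],[[0,0,0],0,1],[[0,0,0],0,1]]'; python3 - <<'E'
from ov import *
from me import meas
plan([.515,.297,.138],66)
overlay("6",.465,.321,-24,.179)
meas("6",.199)
E
```

```text
clock: 8.18
position: [0.5155, 0.2979, 0.1832]
tool_rot: [0.594, -0.385, 0.593, 0.385]
ft_force: [-0.5, -0.7, -2.8]
finger_gap: 0.0203
t 8.175 pos [0.5155 0.2979 0.1832] gap 0.0203 F [-0.5 -0.7 -2.8] x [ 0.001  0.001 -1.   ] j [ 0.4   0.51  1.4   0.    1.24 -0.76]
jaw now 65.99
roll needed (world ccw d; tool roll = -d): -0.007996182278631636
shift cm before roll [ 4.52  0.02 -0.11] after roll [ 4.52  0.02 -0.11]
[0.5156 0.2979 0.1833] [-0.4  0.2 -2.6]
hub plane n 1154 1005 slopes [ 0.004 -0.004] z 0.1998
outer 1325.0 ((466.4671630859375, 321.39501953125), (59.34956741333008, 79.3351058959961), 65.6408462524414) [424.13953 288.8703 ] [507.7306 357.3644]
hole 377.5 ((465.5451965332031, 321.71539306640625), (28.206378936767578, 53.64157485961914), 56.667667388916016) [439.47162 303.61765] [492.42807 339.88815]
```

View pics/ov6.png

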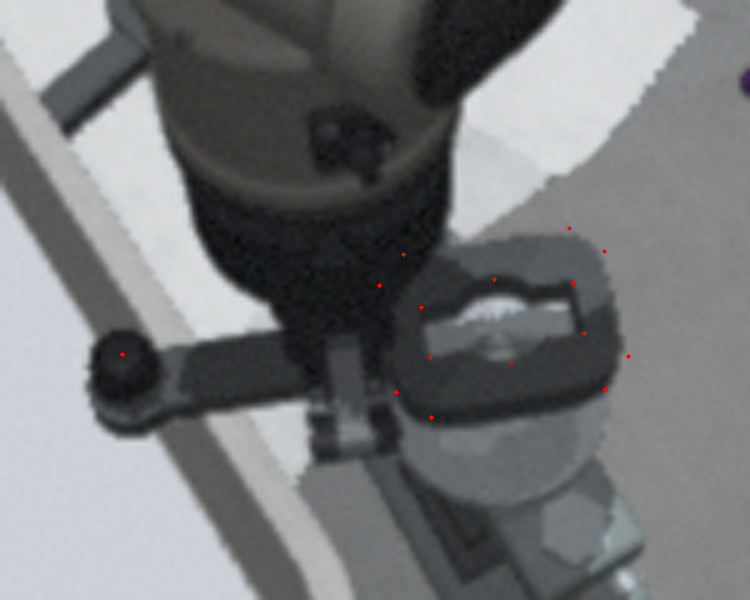

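The spindle's tip and splines show centred in the bore (about 497,345 zoomed). I'll lower it in two stages and watch the force.

```bash
python3 -m handwheel '[[[0.8,0,0],0,1],[[0.8,0,0],0,1],[[0.8,0,0],0,1],[[0,0,0],0,1]]'; python3 -m handwheel '[[[0.6,0,0],0,1],[[0.6,0,0],0,1],[[0,0,0],0,1]]'; python3 - <<'E'
from ov import *
from me import meas
plan([.515,.297,.138],66)
overlay("7",.465,.321,-24,.1415)
meas("7",.164)
E
```

```text
clock: 8.72
position: [0.5146, 0.2974, 0.1572]
tool_rot: [0.592, -0.385, 0.594, 0.385]
ft_force: [1.5, 0.4, -3.1]
finger_gap: 0.0202
clock: 9.1
position: [0.5148, 0.2975, 0.1457]
tool_rot: [0.593, -0.385, 0.593, 0.385]
ft_force: [0.2, 0.1, -3.2]
finger_gap: 0.0203
t 9.1 pos [0.5148 0.2975 0.1457] gap 0.0203 F [ 0.2  0.1 -3.2] x [-0.001 -0.    -1.   ] j [ 0.4   0.54  1.45  0.    1.15 -0.76]
jaw now 65.99
roll needed (world ccw d; tool roll = -d): -0.011398048018776308
shift cm before roll [ 0.77 -0.04 -0.04] after roll [ 0.77 -0.04 -0.04]
[0.515  0.2976 0.1461] [-0.4 -0.1 -2.7]
hub plane n 1208 992 slopes [ 0.001 -0.004] z 0.1624
outer 1202.0 ((465.5627746582031, 320.9984436035156), (59.164947509765625, 78.94517517089844), 66.27848815917969) [423.72943 289.72803] [506.45142 357.63214]
hole 47.5 ((445.4256896972656, 330.0519104003906), (19.308040618896484, 10.821821212768555), 64.93679809570312) [438.5206 320.1818] [451.89423 339.9191 ]
hole 89.0 ((459.5703125, 319.66973876953125), (18.68514633178711, 22.140193939208984), 37.17475891113281) [447.37808 307.93225] [470.73288 327.27933]
```

View pics/ov7.png

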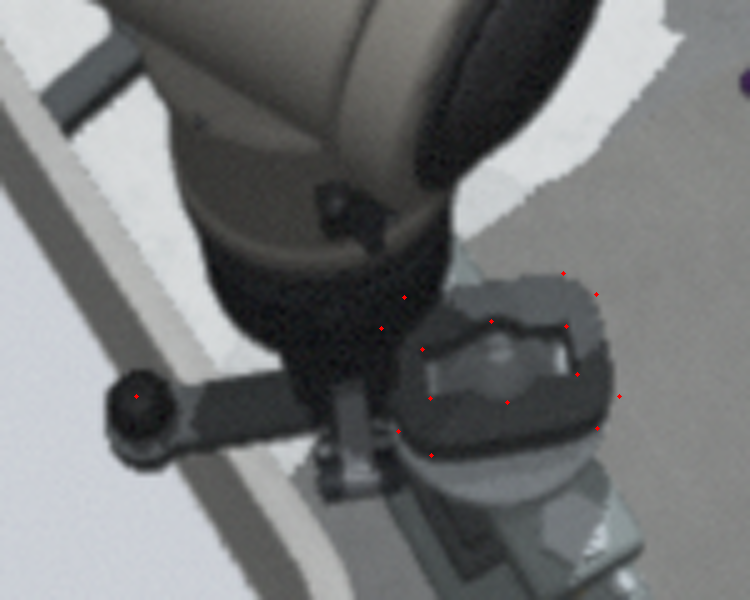

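It is threaded on with no contact. Going down the last 7–8 mm.

```bash
python3 -m handwheel '[[[0.4,0,0],0,1],[[0.2,0,0],0,1],[[0,0,0],0,1]]'; python3 -m handwheel '[[[0.15,0,0],0,1],[[0,0,0],0,1]]'
```

```text
clock: 9.52
position: [0.515, 0.2976, 0.1401]
tool_rot: [0.593, -0.385, 0.593, 0.385]
ft_force: [-0.2, 0.0, -2.5]
finger_gap: 0.0203
clock: 9.78
position: [0.5151, 0.2976, 0.1388]
tool_rot: [0.593, -0.385, 0.593, 0.385]
ft_force: [0.4, 0.2, -2.7]
finger_gap: 0.0207
```

```bash
python3 -m handwheel '[[[0.1,0,0],0,1],[[0,0,0],0,1]]'; python3 -m handwheel '[[[0.1,0,0],0,1],[[0,0,0],0,1]]'; python3 - <<'E'
from ov import *
from me import meas
overlay("8",.465,.321,-24,.135)
meas("8",.155)
E
```

```text
clock: 10.02
position: [0.5152, 0.2977, 0.138]
tool_rot: [0.593, -0.385, 0.593, 0.385]
ft_force: [0.4, -0.3, -2.5]
finger_gap: 0.0203
clock: 10.28
position: [0.5152, 0.2977, 0.1378]
tool_rot: [0.593, -0.385, 0.593, 0.385]
ft_force: [-1.9, -1.7, 4.9]
finger_gap: 0.0203
[0.5153 0.2977 0.1378] [-2.8 -0.2  5.7]
hub plane n 1132 919 slopes [-0.009  0.005] z 0.1548
outer 1169.5 ((466.0791015625, 321.2972717285156), (59.24612045288086, 78.49583435058594), 67.11299896240234) [424.04877 290.27356] [507.47137 357.2035 ]
hole 175.5 ((463.4273376464844, 317.9916076660156), (20.33345603942871, 39.27302932739258), 56.68766403198242) [444.5161  305.95804] [481.9646  330.02206]
```

View pics/ov8.png

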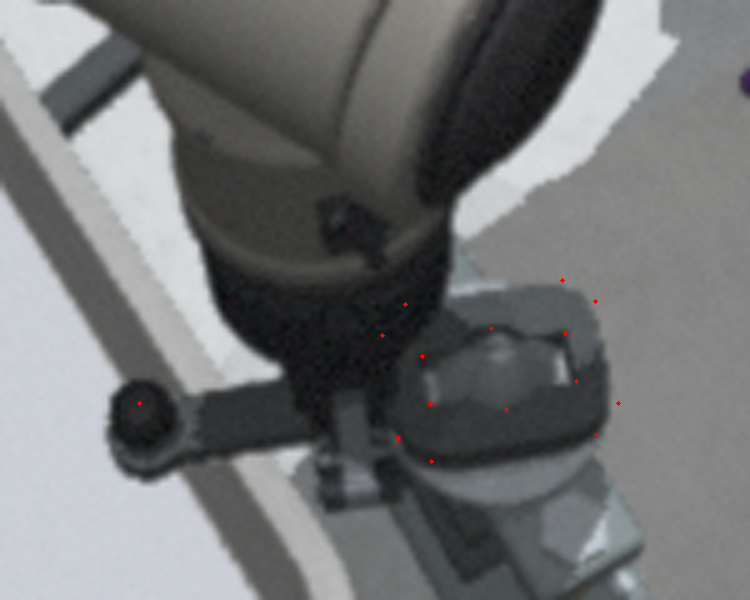

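Contact at about 8 N with the hub top at z = 0.155, so it is seated. Releasing.

```bash
python3 -m handwheel '[[[0,0,0],0,0.8],[[0,0,0],0,0.5],[[0,0,0],0,0],[[0,0,0],0,0],[[0,0,0],0,0],[[0,0,0],0,0],[[0,0,0],0,0]]'; python3 -m handwheel '[[[-1,0,0],0,0],[[-2,0,0],0,0],[[-4,0,0],0,0],[[-4,0,0],0,0],[[-3,-3,0],0,0],[[0,-5,0],0,0],[[0,-5,0],0,0],[[0,0,0],0,0]]'; python3 - <<'E'
from ov import *
from me import meas
overlay("9",.465,.321,-24,.135)
meas("9",.155)
p,d=r.grab_frame("top");cv2.imwrite("pics/top9.png",p)
cv2.imwrite("pics/side9.png",np.load("side9.npz")["p"])
E
```

```text
clock: 11.2
position: [0.5151, 0.2976, 0.1368]
tool_rot: [0.593, -0.385, 0.593, 0.385]
ft_force: [-0.3, -0.1, -0.7]
finger_gap: 0.0853
clock: 12.2
position: [0.6362, 0.2423, 0.2758]
tool_rot: [0.594, -0.384, 0.594, 0.384]
ft_force: [-0.7, 0.5, 0.1]
finger_gap: 0.0855
[0.6347 0.2437 0.2763] [-0.9 -0.1 -0. ]
hub plane n 1222 1023 slopes [-0.007 -0.003] z 0.1548
outer 1271.0 ((467.1163330078125, 320.8431396484375), (59.424198150634766, 80.48779296875), 65.28121185302734) [424.0511 285.5237] [507.4727  356.72906]
hole 175.5 ((463.9011535644531, 318.76837158203125), (22.145965576171875, 39.35903549194336), 56.68737030029297) [443.43198 305.96048] [482.42734 330.02423]
```

View pics/side9.png

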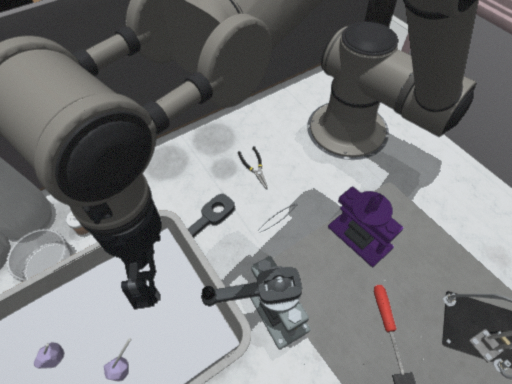

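View pics/top9.png

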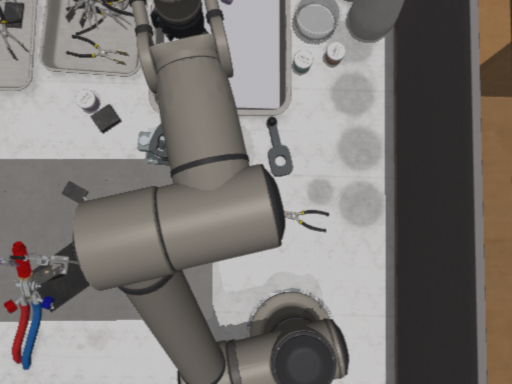

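View pics/ov9.png

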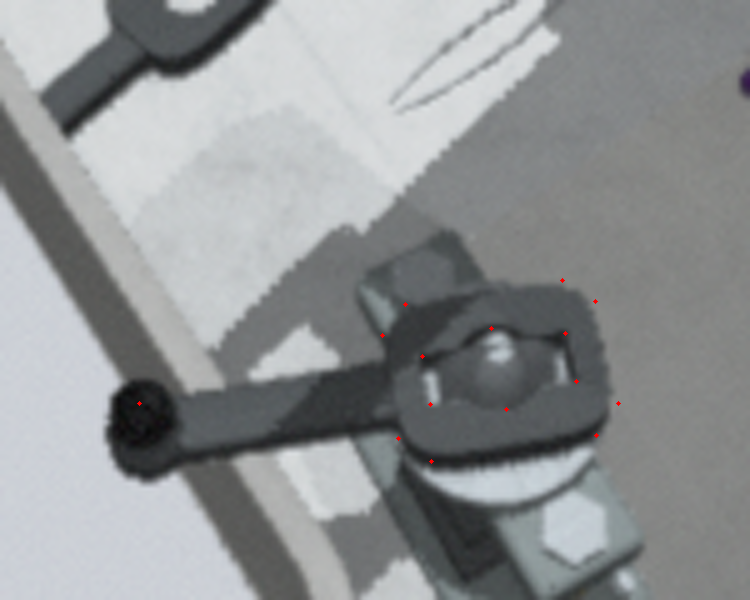

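The lever sits level on the collar (side view, hub about 280,285), with both splines inside the slots. The gripper is clear and the plain lever hasn't moved, so I'm handing in.

```bash
python3 -m handwheel '[[[0,0,0],0,0],[[0,0,0],0,0]]'; python3 - <<'E'
from ov import *
from me import meas
overlay("10",.465,.321,-24,.135); meas("10",.155)
print(r.close_job())
E
```

```text
clock: 12.55
position: [0.6331, 0.2456, 0.2777]
tool_rot: [0.593, -0.385, 0.593, 0.385]
ft_force: [0.4, 0.1, 0.3]
finger_gap: 0.0855
[0.6332 0.2455 0.2776] [-0.5 -0.   0.3]
hub plane n 1226 1022 slopes [-0.005 -0.002] z 0.1547
outer 1273.0 ((467.01593017578125, 321.0494689941406), (59.640804290771484, 80.38387298583984), 66.68408203125) [424.02335 285.49146] [507.01065 357.18307]
hole 174.5 ((463.9096984863281, 318.7200622558594), (22.148332595825195, 39.29043197631836), 56.68756866455078) [444.4933 305.9311] [482.40775 330.6794 ]
the job is handed in; nothing more can be done
None
```

The slotted lever is on the press spindle, down on the collar and released. I handed the job in at about 12.6 s. No verdict is reported back, so the checks below are my own measurements.

I gripped the lever by its bar and turned it 8° to match the splines. I then corrected a 2.5 mm offset over the spindle and lowered it until it touched the collar with about 8 N.

Last checks, from the side camera after release:

| Check | Measured | Limit |
|---|---|---|
| Underside above collar (hub top at z = 0.1547 m, 0.155 m expected) | about 0 mm | 6 mm |
| Tilt | about 0.3° | 7° |
| Lever axis −23.3° against splines about −24° (estimates from −23.3° to −25.6°) | within about 2° | 17° |
| Hub centre off the spindle axis | about 1.5 mm | 10 mm |

- **Plain lever:** it looked unmoved in both views; I checked this by eye and did not measure it.
- **Top view:** the arm hid the press, so seating was confirmed from the side camera only.
- **Bore outline:** the bore measurement in the final picture was unusable because the spindle fills the bore. I used the hub outline instead.
- **Other failed checks:** none.

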